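Sort runner stones by drag and fit the rough one to the spice mill

ROBOT

A 6-joint arm with a two-finger parallel gripper is mounted at the origin on the work surface. World frame = base frame: x ahead of the robot, y to its left, z up, the work surface at z = 0. Lengths are in m, angles in rad, forces in N, time in s.
With the tool pointing down it reaches from about 0.25 to 0.775 m from the base axis. Payload 4 kg.
Tool frame: the origin (TCP) lies at the very end of the fingers, on their centre line; the grasp point (between the pads) lies 19 mm behind it; z points along the fingers, y is the line along which they close (so a half turn about z gives the same grasp; the last joint's range is limited). The gripper opens to 94 mm and grips with 3 to 60 N. Pads are 16 mm wide; open, the fingers measure 119 mm over their backs; the gripper's body (75 mm by 177 mm) begins 78 mm behind the grasp point.
Start: joints at [1.245, 0.087, 1.371, -0, 1.684, -0.103], TCP at [0.122, 0.536, 0.206] pointing down, gripper open.
Joint ranges: [-3.1, 3.1], [-0.76, 2.03], [0.27, 2.55], [-1.08, 4.22], [0.17, 2.65], [-2.57, 2.57]. Speed limits (rad/s): [2.79, 2.79, 3.14, 3.14, 3.14, 3.14].

INTERFACE

Orientations are given as [roll, pitch, yaw] about the fixed x, y, z axes, in that order (R = Rz(yaw) Ry(pitch) Rx(roll)).
In Python, from bench import robot gives the robot as it stands. The module is installed in compiled form; this text tells all that it offers.
- The arm moves only by the tool move_arm, never from a script. Its argument "deltas" is one flat list of numbers, 7 for each row, row after row: the turn, a rotation vector about the tool's x, y, z in rad, then the shift along the tool's x, y, z in cm, then the closure, from -1 (fully open) to 1 (shut). A call has 1 to 8 rows; each row is the pose to reach, as a shift and turn from the pose commanded when the call began, along the tool's axes at that moment; what a row does not reach only later rows make up. A row lasts 1/10 s, in which the tool goes at most 50 mm and 8.59 degrees, less where a joint would pass 70% of its speed; a pose out of reach is approached as far as the arm can. A call with a gripper value outside its range is refused whole. The fingers move at their own pace and stop on an object; the grip force is fixed at half the most. Time passes only in rows, so rows that repeat a pose let the fingers close. It gives the time, the measured TCP pose, the force, the opening and the grip force at its end, in the units of the state.
- robot.get_obs(): the state, without advancing time (a new reading comes with each control period).
- robot.snapshot(name): name is "scene" or "top"; returns a dict with "image" (480x640x3 uint8, red, green, blue), "depth" (480x640 float32, m along the optical axis (not along the pixel's ray), 0 where there is no reading), "fov_y" (degrees; the focal length in pixels is half the picture's height over the tangent of half this angle, whatever the lens; pixels are square), "cx", "cy" (the principal point, pixels), "origin" and "orientation" of the camera in the world. Camera axes: x right, y up, looking along -z (the intrinsics and any distortion apply to the point x, -y, -z); pixel columns grow to the right and rows downward; lengths in m; the calibration is good to about 2 mm. A picture is of the moment at which its call begins.
- robot.close_job(): hands the job in; it is judged then, once.
The state is a dict: "time": time; "joint_positions": joint angles; "qvel": joint speeds; "joint_torque": joint torques, N m; "tool_pos": TCP position; "ee_rot": TCP orientation; "wrist_force": force on the tool from outside, world axes, zero at the start; "wrist_torque": the same for the moment, N m; "width": finger opening in m; "finger_force": force on a finger pad.
Only numpy, scipy, OpenCV 4.12 (cv2) and the standard library are available. Lean on these libraries where they do the work, as an engineer would, in place of code of your own. Each camera call takes 0.05 s, during which the arm holds its last target. There are 200 camera calls.

TASK

Two slotted runner stones that look alike lie on the marble slab: one still has a rough grinding face, the other is worn smooth. Before lifting either, slide each at least 6 cm across the slab to feel its drag, leaving both on the slab; then set the worn one, which slides easily, flat in the empty steel pan, and slide the rough one sideways onto the mill's stem until the stem is in the middle of it, so that it lies flat on the bed stone with its slot pointing opposite to the bed stone's slot. Drop neither stone, and leave everything else where it is.

Things in the scene. Friction and masses are not known exactly. Their poses are not given: they have to be found in the camera images.
- stone_1_mid (a point): Centre of one runner stone, half-way up its 28 mm: a grey eight-sided slab, 104 mm over the flats, with a blue handle on top. A slot 26 mm wide runs from its +x side to 13 mm past the centre; the opposite side (-x) is a flat 43 mm wide. +x points out through the slot, z up. Both stones look the same, 0.55 to 0.75 kg.
- stone_1_handle (a point): Centre of that stone's handle: an upright rib along the stone's x, 36 mm long, 14 mm wide (along y, the way to pinch it), 35 mm tall, on the stone's top; 32 mm from the stone's centre on the side away from the slot, 31.5 mm above the mid point. Axes as the stone's.
- stone_1: The same stone; origin at the centre of its underside. Pushed along the slab, the rough stone resists with 4.5 N or more, the worn one with about 1 N or less.
- stone_2_mid (a point): Centre of the other runner stone, half-way up its 28 mm: a grey eight-sided slab, 104 mm over the flats, with a blue handle on top. A slot 26 mm wide runs from its +x side to 13 mm past the centre; the opposite side (-x) is a flat 43 mm wide. +x points out through the slot, z up. Both stones look the same, 0.55 to 0.75 kg.
- stone_2_handle (a point): Centre of that stone's handle, placed and sized as on the other stone.
- stone_2: The same stone; origin at the centre of its underside.
- slab: White marble slab 300 x 330 x 20 mm, fixed flat on the bench; origin at the centre of its underside, so its top is 20 mm up. The stones lie on it at the start, slots away from the robot.
- mill_seat (a point): Seat on the white spice mill (fixed): centre of the top of its dark bed stone, 58 mm above the bench, on the axis of the upright stem, 12 mm thick. -x is the mill's open front (robot side). The bed stone is an eight-sided slab of the runner stones' size, its slot opening to -x. The stem runs from the base up into the hood, so a runner stone comes on only sideways from the front, slot first.
- mill: The mill; origin on the stem's axis at bench level, axes as mill_seat. Base 30 mm high, x -70 to +130, y +-85 mm. Hood: underside 250 mm above the bench, x -50 to +125, y +-52 mm, so the gripper must lean 30 to 45 degrees, coming from the front, to pass under. Two posts 20 mm thick at x +100, y +-40 mm; hopper on top up to 360 mm.
- pan_in (a point): Centre of the inner floor (4 mm above the bench) of the empty steel pan, 176 (x) x 162 (y) x 50 mm high outside, walls 4 mm, fixed.
- spice_jar: Amber jar with red lid, 52 mm wide, 85 mm tall, standing on the slab's far edge; origin under its centre. Leave in place.
- wash_bottle: White bottle 68 mm wide, 170 mm tall, behind the slab; origin under its centre. Leave in place.
- big_jar: Green glass jar 80 mm wide, 130 mm tall, behind the slab; origin under its centre. Leave in place.
- scoop: Steel scoop 200 mm long, 35 mm tall, lying in front of the slab, to one side; origin under it near its middle, handle to its -x. Leave in place.
- brush: Brush lying in front of the slab, to one side, handle to its -x. Leave in place.
Mind the look-alikes: they are no part of the job. Leave any purple look-alike of the stone_1 alone.

How it is judged:
By the outcome, as a careful person would: the job done as asked, in the order asked, and still so for the second after the job is handed in, with the robot touching nothing.
It also fails if it takes over 72 s, if anything falls off the work surface, if the arm or the gripper's body presses on something with over 40 N, if the wrist force passes 120 N, or if a joint passes its speed limit or range.

## Working session

There is one attempt and no reset: what is moved stays moved. The work goes in short steps, Python scripts to look and compute and a tool call to move; the robot and the scene stay as the last step left them, time stands still between calls to the robot, and variables do not carry over. Pictures are saved under pics/ and viewed, at most 10 in all, crops included, and the job is handed in when it is done.

Besides the shell and the picture viewer there is one more tool, called after "Request:" by a JSON object that holds its "api" and its "payload", one argument or row to a line. move_arm: Moves the arm, as the interface text tells. Its arguments: {"type":"object","properties":{"deltas":{"type":"array","items":{"type":"number"}}},"required":["deltas"]}

```bash
mkdir -p pics
cat > h.py <<'E'
import numpy as np, cv2
from bench import robot
from scipy.spatial.transform import Rotation as R
def snap(n):
    s=robot.snapshot(n); np.savez(f'{n}.npz',**{k:np.array(v) for k,v in s.items()}); return s
def cloud(s):
    h,w=s['depth'].shape; f=h/2/np.tan(np.radians(s['fov_y'])/2)
    u,v=np.meshgrid(np.arange(w),np.arange(h)); d=s['depth']
    p=np.stack([(u-s['cx'])/f*d,-(v-s['cy'])/f*d,-d],-1)
    o=np.array(s['orientation']); M=R.from_euler('xyz',o).as_matrix() if o.size==3 else o.reshape(3,3)
    return p@M.T+np.array(s['origin'])
E
python3 - <<'E'
from h import *
for n in('scene','top'):
    s=snap(n); print(n,{k:v for k,v in s.items() if k not in('image','depth')})
    cv2.imwrite(f'pics/{n}0.png',s['image'][:,:,::-1])
    P=cloud(s); ok=s['depth']>0
    for v in range(60,480,80): print([np.round(P[v,u],3).tolist() for u in range(80,640,120)])
o=robot.get_obs(); print(o)
E
```

```text
scene {'fov_y': 52.74232494071695, 'cx': 319.8984978677043, 'cy': 238.91849714012744, 'origin': array([ 0.99860355, -0.51283568,  0.88893695]), 'orientation': array([0.75428728, 0.00080535, 0.73613241])}
[[-0.981, 0.222, -0.044], [-1.091, 0.857, -0.316], [-0.2, 0.809, -0.001], [0.352, 0.723, 0.215], [0.403, 1.754, -0.149]]
[[-1.126, 0.14, -0.459], [-0.127, 0.17, -0.002], [0.153, 0.42, -0.001], [0.478, 0.572, 0.074], [0.626, 1.325, -0.25]]
[[-0.073, -0.266, 0.001], [0.16, -0.055, 0.001], [0.392, 0.156, -0.0], [0.625, 0.367, 0.0], [0.859, 0.566, 0.009]]
[[0.158, -0.396, -0.006], [0.623, -0.337, 0.362], [0.575, -0.046, 0.022], [0.794, 0.065, 0.11], [0.937, 1.035, -0.746]]
[[0.343, -0.497, 0.0], [0.55, -0.349, 0.059], [0.694, -0.178, -0.001], [0.871, -0.019, 0.001], [1.087, 0.692, -0.751]]
[[0.481, -0.575, -0.002], [0.64, -0.433, -0.0], [0.796, -0.29, -0.001], [0.915, 0.16, -0.754], [1.203, 0.417, -0.743]]
top {'fov_y': 57.788651469666505, 'cx': 318.1549543244074, 'cy': 228.42140216500013, 'origin': array([0.40984509, 0.06917391, 1.18073253]), 'orientation': array([ 0.07975805, -0.006538
[... 721 characters left out ...]
 0.005]]
{'time': 0.1, 'joint_positions': array([ 1.24491024e+00,  8.78970659e-02,  1.37205025e+00, -4.86393323e-06,
        1.68361827e+00, -1.03035903e-01]), 'qvel': array([-0.00131295, -0.00114239, -0.00563035,  0.0001785 ,  0.00176369,
       -0.00036984]), 'joint_torque': array([ 2.37522923e-03, -3.41250658e+01, -3.03303444e+01,  7.18885101e-02,
        3.03393393e-02, -9.38445123e-05]), 'tool_pos': array([0.12137222, 0.53594648, 0.20443932]), 'ee_rot': array([-3.13962969e+00, -1.98114745e-04,  2.91874173e+00]), 'wrist_force': array([-0.18805382, -0.42334923, -0.08785103]), 'wrist_torque': array([-0.02782452, -0.03342129, -0.0408745 ]), 'finger_force': 0.0, 'width': 0.09388217126883393}
```

View pics/top0.png

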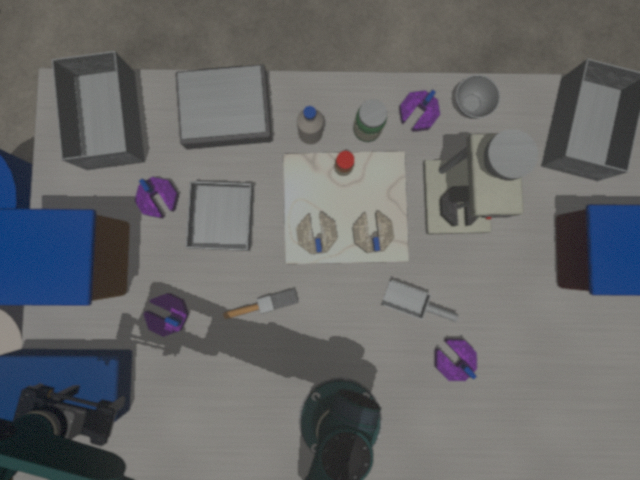

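View pics/scene0.png

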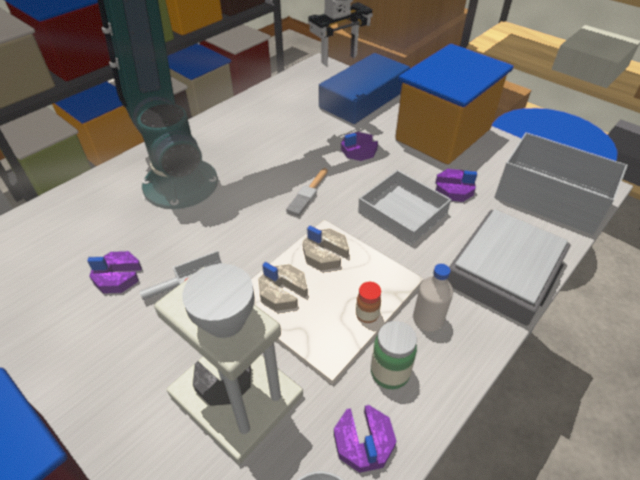

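The top view shows the stones at about (317,232) and (373,232), with blue handles at (319,243) and (376,243). The pan is at (220,215), the mill bed at (458,205), and the mill's open front faces down in the picture, towards the robot. The scoop is at (410,298) and the brush at (265,303).

```bash
cat > m.py <<'E'
from h import *
def stones(s,box=(0.3,0.8,-0.25,0.4)):
    P=cloud(s); hsv=cv2.cvtColor(s['image'],cv2.COLOR_RGB2HSV); x,y,z=P[...,0],P[...,1],P[...,2]
    inb=(s['depth']>0)&(x>box[0])&(x<box[1])&(y>box[2])&(y<box[3])
    blue=inb&(hsv[...,0]>105)&(hsv[...,0]<125)&(hsv[...,1]>110)
    n,l,st,c=cv2.connectedComponentsWithStats(blue.astype(np.uint8))
    for i in range(1,n):
        if st[i,4]>15:
            p=P[l==i]; q=p[p[:,2]>p[:,2].max()-.012]
            print('blue',c[i].round(),st[i,4],'mean',p.mean(0).round(4),'top',q.mean(0).round(4),'min',q.min(0).round(3),'max',q.max(0).round(3))
    return P,hsv
E
python3 - <<'E'
from m import *
for n in('top','scene'):
    s=np.load(n+'.npz'); s={k:s[k] for k in s}
    P,hsv=stones(s); x,y,z=P[...,0],P[...,1],P[...,2]
    def comp(m,name,a=40):
        k,l,st,c=cv2.connectedComponentsWithStats(m.astype(np.uint8))
        for i in range(1,k):
            if st[i,4]>a:
                p=P[l==i]; r=cv2.minAreaRect(p[:,:2].astype(np.float32))
                print(n,name,c[i].round(),st[i,4],'zmed',np.median(p[:,2]).round(4),'rect',np.round(r[0],4),np.round(r[1],4),round(r[2],1),'mean',p.mean(0).round(4),'lo',p.min(0).round(3),'hi',p.max(0).round(3))
    comp((z>.038)&(z<.058)&(x>.38)&(x<.62)&(y>-.17)&(y<.17),'stone',150)
    comp((z>.015)&(z<.026)&(x>.35)&(x<.78)&(y>-.18)&(y<.17),'slab',300)
    comp((z>.022)&(z<.037)&(x>.4)&(x<.8)&(y>-.5)&(y<-.17),'base',100)
    comp((z>.05)&(z<.066)&(x>.4)&(x<.8)&(y>-.5)&(y<-.17),'bed',80)
    comp((z>.235)&(z<.275)&(x>.4)&(x<.8)&(y>-.5)&(y<-.17),'hood',80)
    comp((z>.03)&(z<.058)&(x>.4)&(x<.7)&(y>.17)&(y<.42),'panrim',60)
    comp((z>.01)&(z<.05)&(x>.25)&(x<.42)&(y>-.35)&(y<.3),'tools',20)
E
```

```text
blue [309. 112.] 104 mean [0.7686 0.0863 0.1708] top [0.7686 0.0863 0.1708] min [0.756 0.073 0.166] max [0.781 0.099 0.175]
blue [318. 245.] 42 mean [0.4565 0.0625 0.0826] top [0.4565 0.0625 0.0826] min [0.443 0.058 0.078] max [0.471 0.068 0.088]
blue [376. 244.] 44 mean [ 0.4602 -0.0834  0.0832] top [ 0.4602 -0.0834  0.0832] min [ 0.447 -0.089  0.077] max [ 0.475 -0.078  0.088]
top stone [317. 234.] 989 zmed 0.0483 rect [0.4877 0.0666] [0.1035 0.1036] 8.6 mean [0.4855 0.0661 0.0483] lo [0.434 0.013 0.039] hi [0.541 0.12  0.055]
top stone [373. 233.] 1001 zmed 0.0482 rect [ 0.4927 -0.0821] [0.104  0.1044] 52.1 mean [ 0.4905 -0.0816  0.0482] lo [ 0.44  -0.136  0.038] hi [ 0.545 -0.028  0.058]
top slab [345. 204.] 10765 zmed 0.0204 rect [ 0.5626 -0.0108] [0.3007 0.3308] 1.8 mean [ 0.5704 -0.0101  0.0204] lo [ 0.41  -0.179  0.015] hi [0.717 0.157 0.026]
top base [423. 124.] 144 zmed 0.0287 rect [ 0.7891 -0.2234] [0.0218 0.0622] 6.9 mean [ 0.7879 -0.2211  0.0285] lo [ 0.776 -0.254  0.023] hi [ 0.8   -0.193  0.033]
top base [448. 199.] 2385 zmed 0.0303 rect [ 0.5932 -0.3097] [0.1992 0.169
[... 3323 characters left out ...]
79 0.0185] lo [0.268 0.113 0.01 ] hi [0.343 0.299 0.025]
scene tools [320. 223.] 41 zmed 0.0208 rect [0.4139 0.1313] [0.0101 0.0359] 0.3 mean [0.4143 0.1313 0.0209] lo [0.409 0.113 0.018] hi [0.419 0.149 0.025]
scene tools [289. 248.] 117 zmed 0.0207 rect [0.4159 0.019 ] [0.0099 0.129 ] 1.7 mean [0.416  0.0189 0.0207] lo [ 0.409 -0.045  0.015] hi [0.42  0.083 0.024]
scene tools [177. 275.] 809 zmed 0.0292 rect [ 0.2922 -0.2074] [0.1985 0.0503] 88.2 mean [ 0.2885 -0.2137  0.0272] lo [ 0.264 -0.306  0.01 ] hi [ 0.317 -0.108  0.04 ]
scene tools [257. 275.] 22 zmed 0.0204 rect [ 0.418  -0.0911] [0.0044 0.0355] 1.1 mean [ 0.418  -0.0898  0.0208] lo [ 0.416 -0.109  0.018] hi [ 0.42  -0.073  0.025]
```

```bash
cat >> m.py <<'E'
LEAN=38
def grasp_pose(c,yaw,zg,lx=-.026,lean=LEAN):
    "tool pose with the grasp point at stone-local lx, height zg"
    Rz=R.from_euler('z',yaw,degrees=True); t=np.radians(lean); s,k=np.sin(t),np.cos(t)
    M=Rz.as_matrix()@np.array([[-k,0,s],[0,1,0],[-s,0,-k]])
    g=np.array([c[0],c[1],0])+Rz.apply([lx,0,0]); g[2]=zg
    return g+.019*M[:,2],M
def delta(p,M,frm=None):
    o=robot.get_obs()
    p0,R0=(o['tool_pos'],R.from_euler('xyz',o['ee_rot']).as_matrix()) if frm is None else frm
    rv=R.from_matrix(R0.T@M).as_rotvec(); d=R0.T@(p-p0)*100
    return np.r_[rv.round(4),d.round(2)].tolist(), 'dist',round(float(np.linalg.norm(d)),1),'deg',round(float(np.degrees(np.linalg.norm(rv))),1)
A=(.4885,.0665);YA=8.6;B=(.4935,-.082);YB=7.1;MILL=(.564,-.3115);YM=1.9;PAN=(.533,.3235)
E
python3 - <<'E'
from m import *
h=grasp_pose(A,YA,.17); g=grasp_pose(A,YA,.0705)
print(h[0]); print(delta(*h)); print(delta(*g,frm=h))
E
```

```text
[0.47435838 0.06436128 0.1550278 ]
([-0.1255, -0.656, -0.3585, -44.85, -38.18, 5.01], 'dist', 59.1, 'deg', 43.4)
([0.0, 0.0, 0.0, 6.13, 0.0, 7.84], 'dist', 9.9, 'deg', 0.0)
```

Request:
{"api": "move_arm", "payload": {
  "deltas": [-0.125,-0.656,-0.358,-44.9,-38.2,5.0,-1,-0.125,-0.656,-0.358,-44.9,-38.2,5.0,-1,-0.125,-0.656,-0.358,-44.9,-38.2,5.0,-1,-0.125,-0.656,-0.358,-44.9,-38.2,5.0,-1,-0.125,-0.656,-0.358,-44.9,-38.2,5.0,-1,-0.125,-0.656,-0.358,-44.9,-38.2,5.0,-1,-0.125,-0.656,-0.358,-44.9,-38.2,5.0,-1,-0.125,-0.656,-0.358,-44.9,-38.2,5.0,-1]
}}

```text
time: 0.9
tool_pos: [0.3583, 0.219, 0.171]
ee_rot: [3.14, 0.664, -2.99]
wrist_force: [1.6, 0.5, 0.1]
width: 0.0943
finger_force: 0.0
```

Run:
```python
from m import *
h=grasp_pose(A,YA,.17); print(delta(*h)); print(robot.get_obs()['joint_positions'])
```

```text
([0.0029, 0.0009, 0.0015, -6.21, -17.05, 6.85], 'dist', 19.4, 'deg', 0.2)
[ 0.66584968 -0.66764082  2.15388099 -0.34839839  1.08244684 -0.98403332]
```

Request:
{"api": "move_arm", "payload": {
  "deltas": [0,0,0,-6.2,-17.0,6.8,-1,0,0,0,-6.2,-17.0,6.8,-1,0,0,0,-6.2,-17.0,6.8,-1,0,0,0,-6.2,-17.0,6.8,-1,0,0,0,-6.2,-17.0,6.8,-1,0,0,0,-6.2,-17.0,6.8,-1]
}}

```text
time: 1.5
tool_pos: [0.474, 0.0623, 0.155]
ee_rot: [3.139, 0.661, -3.001]
wrist_force: [-0.2, 0.8, 0.8]
width: 0.0942
finger_force: 0.0
```

Run:
```python
from m import *
g=grasp_pose(A,YA,.0705); print(delta(*g)); print(robot.get_obs()['joint_positions'],robot.get_obs()['wrist_force'])
```

```text
([-0.0027, -0.0023, -0.0072, 6.06, 0.18, 7.89], 'dist', 9.9, 'deg', 0.5)
[-0.09860939 -0.57338865  2.13879136  0.18521122  0.93811359 -1.87175209] [-0.24790635  0.83625113  0.78555611]
```

Request:
{"api": "move_arm", "payload": {
  "deltas": [-0.003,-0.002,-0.007,2.5,0.2,3.2,-1,-0.003,-0.002,-0.007,4.5,0.2,5.8,-1,-0.003,-0.002,-0.007,5.5,0.2,7.2,-1,-0.003,-0.002,-0.007,6.05,0.2,7.9,-1,-0.003,-0.002,-0.007,6.05,0.2,7.9,-1,-0.003,-0.002,-0.007,6.05,0.2,7.9,-1]
}}

```text
time: 2.1
tool_pos: [0.475, 0.0687, 0.0579]
ee_rot: [-3.141, 0.667, -2.982]
wrist_force: [0.0, 0.4, 0.6]
width: 0.0939
finger_force: 0.0
```

Run:
```python
from m import *
g=grasp_pose(A,YA,.0705); print(delta(*g)); s=snap('scene'); print(robot.get_obs()['wrist_force'])
i=s['image'][180:330,220:400,::-1]; cv2.imwrite('pics/a1.png',cv2.resize(i,None,fx=4,fy=4,interpolation=3))
```

```text
([0.0048, 0.0039, 0.0074, 0.25, -0.41, 0.11], 'dist', 0.5, 'deg', 0.6)
[-0.00959945  1.23318287  0.28603357]
```

View pics/a1.png

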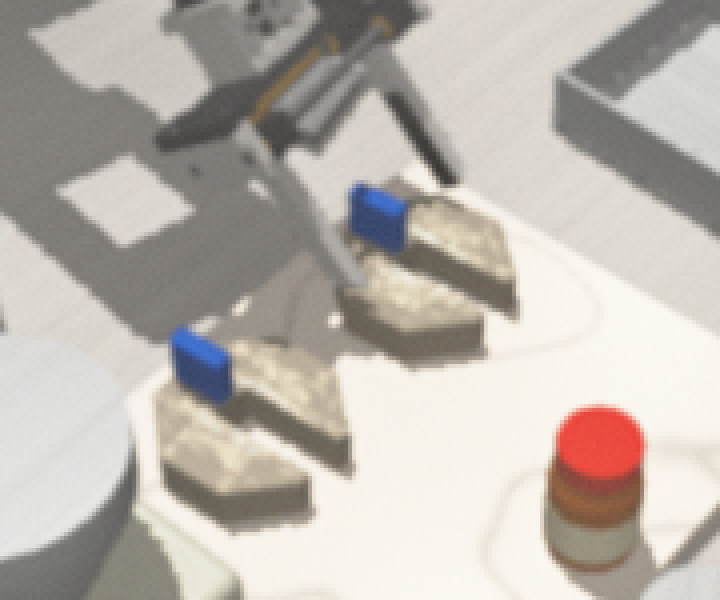

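The fingers straddle A's handle (crop ~(380,215)), clear of the stone top. Closing now.

Request:
{"api": "move_arm", "payload": {
  "deltas": [0.005,0.004,0.007,0.2,-0.3,0.1,-0.5,0.005,0.004,0.007,0.2,-0.3,0.1,0.2,0.005,0.004,0.007,0.2,-0.3,0.1,0.5,0.005,0.004,0.007,0.2,-0.3,0.1,1,0.005,0.004,0.007,0.2,-0.3,0.1,1,0.005,0.004,0.007,0.2,-0.3,0.1,1,0.005,0.004,0.007,0.2,-0.3,0.1,1,0.005,0.004,0.007,0.2,-0.3,0.1,1]
}}

```text
time: 2.95
tool_pos: [0.474, 0.0646, 0.0545]
ee_rot: [-3.142, 0.661, -2.993]
wrist_force: [0.1, 0.1, -0.2]
width: 0.0335
finger_force: 0.0
```

Run:
```python
from m import *
g=grasp_pose(A,YA,.0705); print(delta(*g)); o=robot.get_obs(); print(o['wrist_force'],o['wrist_torque'])
R0=R.from_euler('xyz',o['ee_rot']).as_matrix()
for d in (.035,.072): print((R0.T@np.array([d*100,0,0])).round(2), (R0.T@[.02,0,0]).round(2))
```

```text
([-0.0011, -0.0021, -0.0013, -0.09, -0.03, -0.06], 'dist', 0.1, 'deg', 0.2)
[ 0.10479009  0.13596249 -0.24186434] [-0.0132216   0.297695    0.06885841]
[-2.73 -0.52  2.13] [-0.02 -0.    0.01]
[-5.62 -1.06  4.37] [-0.02 -0.    0.01]
```

Request:
{"api": "move_arm", "payload": {
  "deltas": [0,0,0,0,0,0,1,0,0,0,0,0,0,1,0,0,0,0,0,0,1,0,0,0,0,0,0,1,0,0,0,0,0,0,1,0,0,0,0,0,0,1]
}}

```text
time: 3.55
tool_pos: [0.4739, 0.0648, 0.0545]
ee_rot: [3.141, 0.661, -2.993]
wrist_force: [-0.2, 2.1, -0.0]
width: 0.014
finger_force: 30.0
```

Request:
{"api": "move_arm", "payload": {
  "deltas": [0,0,0,-0.78,-0.15,0.61,1,0,0,0,-1.56,-0.29,1.21,1,0,0,0,-2.34,-0.44,1.82,1,0,0,0,-3.12,-0.59,2.43,1]
}}

```text
time: 3.95
tool_pos: [0.5131, 0.0651, 0.0544]
ee_rot: [3.141, 0.659, -2.992]
wrist_force: [-15.9, 0.0, 11.5]
width: 0.0139
finger_force: 30.0
```

Request:
{"api": "move_arm", "payload": {
  "deltas": [0,0,0,-0.78,-0.15,0.61,1,0,0,0,-1.56,-0.29,1.21,1,0,0,0,-2.34,-0.44,1.82,1]
}}

```text
time: 4.25
tool_pos: [0.543, 0.0651, 0.0544]
ee_rot: [3.141, 0.659, -2.992]
wrist_force: [-15.1, 0.3, 11.9]
width: 0.0138
finger_force: 30.0
```

Request:
{"api": "move_arm", "payload": {
  "deltas": [0,0,0,-0.39,-0.07,0.3,1,0,0,0,-0.39,-0.07,0.3,1,0,0,0,-0.39,-0.07,0.3,1]
}}

```text
time: 4.55
tool_pos: [0.5488, 0.0649, 0.0544]
ee_rot: [3.141, 0.661, -2.993]
wrist_force: [1.2, 1.9, -0.8]
width: 0.0138
finger_force: 30.0
```

Request:
{"api": "move_arm", "payload": {
  "deltas": [0,0,0,0,0,0,-0.2,0,0,0,0,0,0,-0.2,0,0,0,0,0,0,-0.2,0,0,0,0,0,0,-0.2,0,0,0,0,0,-3,-0.2,0,0,0,0,0,-7,-0.2,0,0,0,0,0,-9,-0.2,0,0,0,0,0,-9,-0.2]
}}

```text
time: 5.35
tool_pos: [0.4954, 0.0561, 0.1297]
ee_rot: [-3.139, 0.669, -2.992]
wrist_force: [0.2, 0.1, 0.0]
width: 0.0564
finger_force: 0.0
```

Run:
```python
from m import *
h=grasp_pose(B,YB,.13); g=grasp_pose(B,YB,.0705); print(delta(*h)); print(delta(*g,frm=h))
s=snap('top'); stones(s)
```

```text
([0.0131, 0.0054, 0.0201, 3.8, -13.59, -1.09], 'dist', 14.2, 'deg', 1.4)
([0.0, 0.0, 0.0, 3.66, 0.0, 4.69], 'dist', 6.0, 'deg', 0.0)
blue [309. 112.] 106 mean [0.7687 0.0865 0.1704] top [0.7687 0.0865 0.1704] min [0.755 0.073 0.166] max [0.782 0.099 0.175]
blue [318. 216.] 45 mean [0.5297 0.0623 0.0834] top [0.5297 0.0623 0.0834] min [0.514 0.058 0.08 ] max [0.545 0.069 0.089]
blue [376. 244.] 52 mean [ 0.4607 -0.0838  0.0829] top [ 0.4607 -0.0838  0.0829] min [ 0.447 -0.089  0.077] max [ 0.475 -0.078  0.088]
```

Request:
{"api": "move_arm", "payload": {
  "deltas": [0.013,0.005,0.02,3.8,-13.6,-1.1,-0.2,0.013,0.005,0.02,3.8,-13.6,-1.1,-0.2,0.013,0.005,0.02,3.8,-13.6,-1.1,-0.2,0.013,0.005,0.02,3.8,-13.6,-1.1,-0.2,0.013,0.005,0.02,3.8,-13.6,-1.1,-0.2,0.013,0.005,0.02,3.8,-13.6,-1.1,-0.2]
}}

```text
time: 6.0
tool_pos: [0.4778, -0.0822, 0.1096]
ee_rot: [3.137, 0.654, -3.019]
wrist_force: [0.4, -0.3, -0.7]
width: 0.0567
finger_force: 0.0
```

Run:
```python
from m import *
g=grasp_pose(B,YB,.0705); print(delta(*g),robot.get_obs()['joint_positions'])
```

```text
([0.0043, -0.0089, -0.0007, 3.19, -0.19, 4.37], 'dist', 5.4, 'deg', 0.6) [-0.58984405 -0.45970957  2.16567593  0.50620842  0.97636113 -2.47424421]
```

Request:
{"api": "move_arm", "payload": {
  "deltas": [0,-0.004,0,2.0,-0.1,2.8,-0.2,0,-0.004,0,3.0,-0.1,4.1,-0.2,0,-0.004,0,3.2,-0.1,4.4,-0.2,0,-0.004,0,3.2,-0.1,4.4,-0.2,0,-0.004,0,3.2,-0.1,4.4,-0.2]
}}

```text
time: 6.5
tool_pos: [0.4809, -0.0825, 0.0585]
ee_rot: [3.142, 0.661, -3.016]
wrist_force: [0.0, 0.2, -0.4]
width: 0.0567
finger_force: 0.0
```

Run:
```python
from m import *
g=grasp_pose(B,YB,.0705); print(delta(*g),robot.get_obs()['joint_positions'])
```

```text
([0.0012, -0.0024, 0.0015, 0.32, -0.1, 0.13], 'dist', 0.4, 'deg', 0.2) [-0.58593047 -0.38892527  2.23503362  0.56426574  0.84749821 -2.56532691]
```

Request:
{"api": "move_arm", "payload": {
  "deltas": [0,0,0,0,0,-3,-0.2,0,0,0,0,0,-6,-0.2,0,0,0.15,0,0,-7,-0.2,0,0,0.29,0,0,-7,-0.2,0,0,0.44,0,0,-7,-0.2,0,0,0.59,0,0,-7,-0.2,0,0,0.74,0,0,-7,-0.2,0,0,0.89,0,0,-7,-0.2]
}}

```text
time: 7.3
tool_pos: [0.4381, -0.0888, 0.1143]
ee_rot: [2.596, 0.395, 2.258]
wrist_force: [-0.9, 0.2, -0.5]
width: 0.0568
finger_force: 0.0
```

Request:
{"api": "move_arm", "payload": {
  "deltas": [0,0,0.15,0,0,0,-0.2,0,0,0.3,0,0,0,-0.2,0,0,0.45,0,0,0,-0.2,0,0,0.6,0,0,0,-0.2,0,0,0.75,0,0,0,-0.2,0,0,0.9,0,0,0,-0.2,0,0,1.05,0,0,0,-0.2,0,0,1.19,0,0,0,-0.2]
}}

```text
time: 8.1
tool_pos: [0.4381, -0.0888, 0.1143]
ee_rot: [2.546, -0.306, 1.275]
wrist_force: [0.5, -0.3, -0.5]
width: 0.0565
finger_force: 0.0
```

Request:
{"api": "move_arm", "payload": {
  "deltas": [0,0,0.15,0,0,0,-0.2,0,0,0.3,0,0,0,-0.2,0,0,0.45,0,0,0,-0.2,0,0,0.6,0,0,0,-0.2,0,0,0.75,0,0,0,-0.2,0,0,0.9,0,0,0,-0.2,0,0,1.06,0,0,0,-0.2,0,0,1.06,0,0,0,-0.2]
}}

```text
time: 8.9
tool_pos: [0.438, -0.0888, 0.1141]
ee_rot: [3.14, -0.661, 0.126]
wrist_force: [-0.5, -0.7, 0.7]
width: 0.056
finger_force: 0.0
```

```bash
sed -i 's/^    return g+.019/    M=M@np.diag([-1,-1,1])\n    return g+.019/' m.py
python3 - <<'E'
from m import *
g=grasp_pose(B,YB,.0705); print(delta(*g),robot.get_obs()['joint_positions'])
E
```

```text
([0.0005, 0.0021, 0.002, -0.32, 0.01, 7.18], 'dist', 7.2, 'deg', 0.2) [-0.7007179  -0.57732355  2.22324109  0.53753343  1.07556307  0.58620795]
```

Request:
{"api": "move_arm", "payload": {
  "deltas": [0,0,0,-0.1,0,3,-0.2,0,0,0,-0.2,0,5,-0.2,0,0,0,-0.3,0,6.5,-0.2,0,0,0,-0.3,0,7.2,-0.2,0,0,0,-0.3,0,7.2,-0.2,0,0,0,-0.3,0,7.2,-0.2,0,0,0,-0.3,0,7.2,0.3,0,0,0,-0.3,0,7.2,1]
}}

```text
time: 9.7
tool_pos: [0.4789, -0.0837, 0.0545]
ee_rot: [3.141, -0.66, 0.125]
wrist_force: [-0.1, -0.4, 0.4]
width: 0.0436
finger_force: 0.0
```

Request:
{"api": "move_arm", "payload": {
  "deltas": [0,0,0,0,0,0,1,0,0,0,0,0,0,1,0,0,0,0,0,0,1,0,0,0,0,0,0,1,0,0,0,0,0,0,1,0,0,0,0,0,0,1]
}}

```text
time: 10.3
tool_pos: [0.4788, -0.0834, 0.0538]
ee_rot: [-3.141, -0.659, 0.124]
wrist_force: [-1.2, -1.1, 1.4]
width: 0.0141
finger_force: 30.2
```

Run:
```python
from m import *
g=grasp_pose(B,YB,.0705); print(delta(*g)); o=robot.get_obs()
print(o['wrist_force'],o['joint_positions'],(R.from_euler('xyz',o['ee_rot']).inv().apply([4,0,0])).round(2))
```

```text
([-0.0008, 0.0041, 0.0004, 0.14, 0.04, -0.11], 'dist', 0.2, 'deg', 0.2)
[-1.15071702 -1.13660273  1.39579284] [-0.59120755 -0.38588626  2.24270034  0.56951185  0.84179269  0.56534553] [3.14 0.5  2.43]
```

Request:
{"api": "move_arm", "payload": {
  "deltas": [0,0,0,0.78,0.12,0.61,1,0,0,0,1.57,0.25,1.21,1,0,0,0,2.35,0.37,1.82,1,0,0,0,3.14,0.5,2.43,1]
}}

```text
time: 10.7
tool_pos: [0.5198, -0.0833, 0.0538]
ee_rot: [-3.141, -0.659, 0.125]
wrist_force: [-2.0, -0.4, 2.9]
width: 0.0136
finger_force: 30.2
```

Request:
{"api": "move_arm", "payload": {
  "deltas": [0,0,0,0.78,0.12,0.61,1,0,0,0,1.57,0.25,1.21,1,0,0,0,2.35,0.37,1.82,1]
}}

```text
time: 11.0
tool_pos: [0.5498, -0.0833, 0.0538]
ee_rot: [-3.141, -0.659, 0.124]
wrist_force: [-3.1, 0.6, 3.8]
width: 0.0137
finger_force: 30.2
```

Request:
{"api": "move_arm", "payload": {
  "deltas": [0,0,0,0.39,0.06,0.3,1,0,0,0,0.39,0.06,0.3,1,0,0,0,0.39,0.06,0.3,1]
}}

```text
time: 11.3
tool_pos: [0.554, -0.0834, 0.0538]
ee_rot: [-3.141, -0.66, 0.124]
wrist_force: [1.0, 0.9, 1.7]
width: 0.014
finger_force: 30.2
```

Run:
```python
from m import *
s=snap('top'); stones(s); o=robot.get_obs(); print(o['wrist_force'])
```

```text
blue [309. 112.] 106 mean [0.7687 0.0865 0.1702] top [0.7687 0.0865 0.1702] min [0.756 0.073 0.165] max [0.781 0.099 0.175]
blue [376. 212.] 32 mean [ 0.5421 -0.085   0.0831] top [ 0.5421 -0.085   0.0831] min [ 0.531 -0.091  0.077] max [ 0.551 -0.079  0.088]
blue [318. 216.] 42 mean [0.5297 0.0623 0.0831] top [0.5297 0.0623 0.0831] min [0.514 0.058 0.078] max [0.545 0.066 0.089]
[ 2.37328062  0.01247185 -0.13508974]
```

B drags at about 2–3 N and A at about 16 N, so A is the rough stone and B is the worn one. B goes to the pan.

Run:
```python
from m import *
o=robot.get_obs(); p=o['tool_pos']; R0=R.from_euler('xyz',o['ee_rot'])
f=lambda v:R0.inv().apply(np.array(v)*100).round(2)
print('z+1',f([0,0,.01]),'z+10',f([0,0,.1]))
q=grasp_pose(PAN,YB,.0705)[0]-grasp_pose(B,YB,.0705)[0]+[.4788,-.0834,0]; print(q[:2]-p[:2])
print('lat',f([q[0]-p[0],q[1]-p[1],0]))
```

```text
z+1 [ 0.61 -0.   -0.79] z+10 [ 6.13 -0.   -7.9 ]
[-0.03555802  0.40553298]
lat [  1.17 -40.68   0.93]
```

Request:
{"api": "move_arm", "payload": {
  "deltas": [0,0,0,0.3,0,-0.4,1,0,0,0,0.6,0,-0.8,1,0,0,0,0.9,0,-1.2,1,0,0,0,0.9,0,-1.2,1,0,0,0,0.9,0,-1.2,1]
}}

```text
time: 11.85
tool_pos: [0.553, -0.0833, 0.0683]
ee_rot: [-3.141, -0.658, 0.124]
wrist_force: [-0.3, -0.9, -5.7]
width: 0.0139
finger_force: 30.1
```

Run:
```python
from m import *
s=snap('scene'); o=robot.get_obs(); print(o['wrist_force'],o['tool_pos'],o['width'])
i=s['image'][180:330,220:400,::-1]; cv2.imwrite('pics/b1.png',cv2.resize(i,None,fx=4,fy=4,interpolation=3))
```

```text
[ 0.20323627  0.09019563 -5.93414485] [ 0.55301364 -0.08324155  0.06820955] 0.013519062740620572
```

View pics/b1.png

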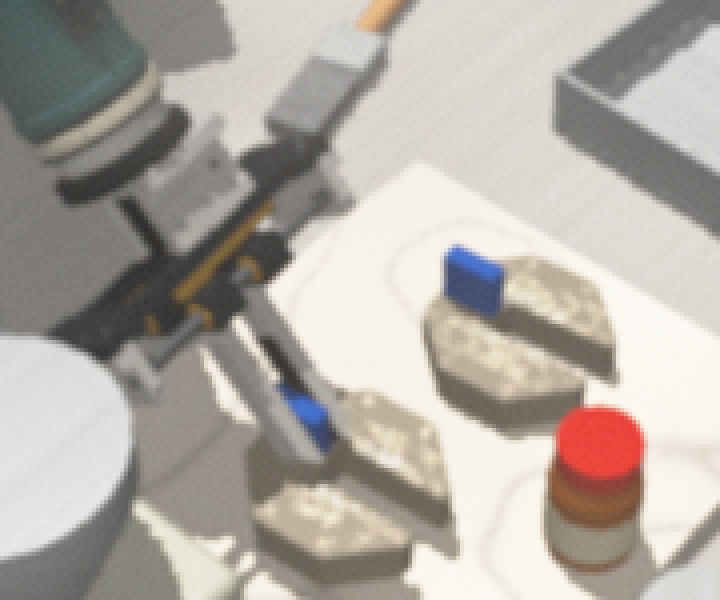

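B at (340,490) in the crop is lifted and hangs level. A at (520,330) has not been disturbed.

Request:
{"api": "move_arm", "payload": {
  "deltas": [0,0,0,1.2,0,-1.6,1,0,0,0,2.7,0,-3.5,1,0,0,0,4.2,0,-5.4,1,0,0,0,5.5,-0.5,-7.1,1,0,0,0,5.6,-2,-7.1,1,0,0,0,5.7,-5,-7,1,0,0,0,5.8,-9,-6.9,1,0,0,0,5.9,-13,-6.8,1]
}}

```text
time: 12.7
tool_pos: [0.5412, 0.0471, 0.1577]
ee_rot: [-3.139, -0.657, 0.121]
wrist_force: [0.9, 0.1, -6.5]
width: 0.0139
finger_force: 30.1
```

Request:
{"api": "move_arm", "payload": {
  "deltas": [0,0,0,0.1,-4,0.1,1,0,0,0,0.2,-8,0.2,1,0,0,0,0.3,-12,0.3,1,0,0,0,0.4,-16,0.4,1,0,0,0,0.6,-20,0.5,1,0,0,0,0.7,-23.5,0.6,1,0,0,0,0.8,-26,0.6,1,0,0,0,0.8,-27.4,0.6,1]
}}

```text
time: 13.5
tool_pos: [0.5165, 0.3223, 0.1575]
ee_rot: [-3.137, -0.655, 0.124]
wrist_force: [0.3, -0.3, -5.9]
width: 0.0138
finger_force: 30.1
```

Request:
{"api": "move_arm", "payload": {
  "deltas": [0,0,0,0,0,0,1,0,0,0,0,0,0,1]
}}

```text
time: 13.7
tool_pos: [0.5172, 0.3193, 0.1575]
ee_rot: [-3.141, -0.656, 0.124]
wrist_force: [-0.3, -1.0, -6.3]
width: 0.0143
finger_force: 30.1
```

Run:
```python
from m import *
o=robot.get_obs(); p=o['tool_pos']; R0=R.from_euler('xyz',o['ee_rot'])
q=grasp_pose(PAN,YB,.0705)[0]-grasp_pose(B,YB,.0705)[0]+[.4788,-.0834,0.0538-.016]
print(p,q,o['joint_positions'],o['wrist_force'])
print(R0.inv().apply((q-p)*100).round(2))
s=snap('scene'); i=s['image'][120:300,300:516,::-1]; cv2.imwrite('pics/p1.png',cv2.resize(i,None,fx=3,fy=3,interpolation=3))
```

```text
[0.51721319 0.31931993 0.15754612] [0.5183 0.3221 0.0378] [ 0.63014749 -0.14471433  1.83898108 -0.38833558  0.89256186  2.2356189 ] [-0.31087695 -1.01403973 -6.34499695]
[-7.19 -0.25  9.58]
```

View pics/p1.png

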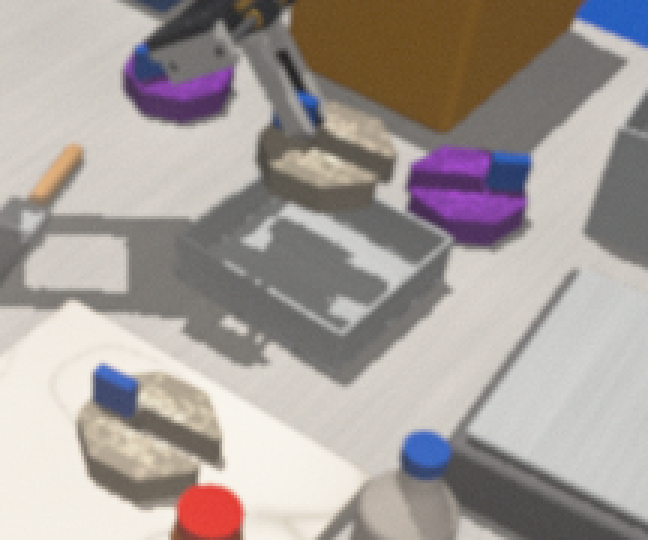

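B (325,155) hangs level above the empty pan (315,260), and A sits on the slab at (150,440). Lowering.

Request:
{"api": "move_arm", "payload": {
  "deltas": [0,0,0,-1.3,-0.2,1.7,1,0,0,0,-3.0,-0.2,4.0,1,0,0,0,-4.7,-0.2,6.3,1,0,0,0,-5.8,-0.2,7.7,1,0,0,0,-6.5,-0.2,8.6,1,0,0,0,-6.8,-0.2,9.1,1,0,0,0,-7.0,-0.2,9.35,1,0,0,0,-7.1,-0.2,9.45,1]
}}

```text
time: 14.55
tool_pos: [0.5204, 0.3219, 0.042]
ee_rot: [-3.14, -0.661, 0.123]
wrist_force: [0.0, 0.7, -5.9]
width: 0.0138
finger_force: 30.1
```

Request:
{"api": "move_arm", "payload": {
  "deltas": [0,0,0,-0.06,0,0.08,1,0,0,0,-0.1,0,0.13,1,0,0,0,-0.1,0,0.13,1]
}}

```text
time: 14.85
tool_pos: [0.5198, 0.3218, 0.0398]
ee_rot: [-3.14, -0.66, 0.124]
wrist_force: [-0.4, 0.3, -6.3]
width: 0.0138
finger_force: 30.1
```

Run:
```python
from m import *
o=robot.get_obs(); print(o['tool_pos'],o['wrist_force'],o['wrist_torque'],o['joint_positions'])
```

```text
[0.51983283 0.32183261 0.03976703] [-0.39307175  0.32861011 -6.34996242] [-0.17119366  1.23564759  0.01244632] [ 0.63234452 -0.00297236  1.96769537 -0.51627079  0.6462759   2.41069587]
```

Still hanging about 2 mm up, so I'll ease it down.

Request:
{"api": "move_arm", "payload": {
  "deltas": [0,0,0,-0.06,0,0.08,1,0,0,0,-0.12,0,0.16,1,0,0,0,-0.15,0,0.2,1,0,0,0,-0.15,0,0.2,1]
}}

```text
time: 15.25
tool_pos: [0.5204, 0.3221, 0.0379]
ee_rot: [-3.14, -0.661, 0.124]
wrist_force: [0.1, -0.6, -2.5]
width: 0.0138
finger_force: 30.1
```

Request:
{"api": "move_arm", "payload": {
  "deltas": [0,0,0,0,0,0,1]
}}

```text
time: 15.35
tool_pos: [0.5204, 0.3221, 0.0379]
ee_rot: [-3.14, -0.661, 0.124]
wrist_force: [-1.3, 0.5, -1.4]
width: 0.0139
finger_force: 30.1
```

Request:
{"api": "move_arm", "payload": {
  "deltas": [0,0,0,-0.03,0,0.04,1,0,0,0,-0.03,0,0.04,0.5,0,0,0,-0.03,0,0.04,-0.2,0,0,0,-0.03,0,0.04,-0.2,0,0,0,-0.03,0,0.04,-0.2,0,0,0,-0.03,0,0.04,-0.2,0,0,0,0,0,-3,-0.2,0,0,0,0,0,-7,-0.2]
}}

```text
time: 16.15
tool_pos: [0.4756, 0.3146, 0.0893]
ee_rot: [3.138, -0.653, 0.125]
wrist_force: [0.7, 0.9, 1.1]
width: 0.0566
finger_force: 0.0
```

Request:
{"api": "move_arm", "payload": {
  "deltas": [0,0,0,0,0,-3,-0.2,0,0,0,0,0,-4,-0.2,0,0,0,0,0,-4,-0.2]
}}

```text
time: 16.45
tool_pos: [0.4528, 0.3138, 0.1249]
ee_rot: [-3.139, -0.661, 0.124]
wrist_force: [0.5, 0.2, -0.1]
width: 0.0559
finger_force: 0.0
```

Run:
```python
from m import *
s=snap('top'); P,h=stones(s); x,y,z=P[...,0],P[...,1],P[...,2]
m=(s['depth']>0)&(z>.038)&(z<.058)&(x>.49)&(x<.63)&(y>0)&(y<.14)
k,l,st,c=cv2.connectedComponentsWithStats(m.astype(np.uint8)); i=1+st[1:,4].argmax()
r=cv2.minAreaRect(P[l==i][:,:2].astype(np.float32)); print('A',r,st[i,4])
m=(s['depth']>0)&(z>.022)&(z<.045)&(x>.46)&(x<.6)&(y>.26)&(y<.39); print('B top z',np.percentile(z[m],[5,50,95]),m.sum())
n=(-r[2]%1)
C=(.4885+.0732,.0665); o=robot.get_obs()
g=grasp_pose(C,8.2,.0705); hh=grasp_pose(C,8.2,.14); print(delta(*hh),delta(*g,frm=hh))
```

```text
blue [309. 112.] 105 mean [0.7686 0.0862 0.1706] top [0.7686 0.0862 0.1706] min [0.756 0.073 0.166] max [0.781 0.099 0.174]
blue [318. 216.] 42 mean [0.53   0.0621 0.083 ] top [0.53   0.0621 0.083 ] min [0.515 0.058 0.077] max [0.545 0.066 0.086]
blue [219. 226.] 59 mean [0.5025 0.3179 0.0669] top [0.5025 0.318  0.067 ] min [0.487 0.311 0.063] max [0.519 0.325 0.072]
A ((0.5618242621421814, 0.06627152115106583), (0.10400550067424774, 0.10352125018835068), 7.815861225128174) 983
B top z [0.028173   0.03235121 0.03613899] 986
([0.0107, 0.0043, -0.0146, 5.11, 25.86, 3.71], 'dist', 26.6, 'deg', 1.1) ([0.0, 0.0, 0.0, -4.28, 0.0, 5.48], 'dist', 7.0, 'deg', 0.0)
```

Request:
{"api": "move_arm", "payload": {
  "deltas": [0.011,0.004,-0.015,5.1,25.9,3.7,-0.2,0.011,0.004,-0.015,5.1,25.9,3.7,-0.2,0.011,0.004,-0.015,5.1,25.9,3.7,-0.2,0.011,0.004,-0.015,5.1,25.9,3.7,-0.2,0.011,0.004,-0.015,5.1,25.9,3.7,-0.2,0.011,0.004,-0.015,5.1,25.9,3.7,-0.2,0.011,0.004,-0.015,5.1,25.9,3.7,-0.2,0.011,0.004,-0.015,5.1,25.9,3.7,-0.2]
}}

```text
time: 17.3
tool_pos: [0.5468, 0.0633, 0.123]
ee_rot: [-3.14, -0.659, 0.14]
wrist_force: [-0.4, -0.6, 0.0]
width: 0.0563
finger_force: 0.0
```

Run:
```python
from m import *
g=grasp_pose((.5617,.0665),8.2,.0705); print(delta(*g))
```

```text
([0.0003, 0.0042, -0.0021, -4.06, -0.1, 5.39], 'dist', 6.8, 'deg', 0.3)
```

Request:
{"api": "move_arm", "payload": {
  "deltas": [0,0.004,0,-2,-0.1,2.6,-0.2,0,0.004,0,-3.2,-0.1,4.2,-0.2,0,0.004,0,-3.8,-0.1,5.0,-0.2,0,0.004,0,-4.06,-0.1,5.4,-0.2,0,0.004,0,-4.06,-0.1,5.4,-0.2,0,0.004,0,-4.06,-0.1,5.4,-0.2,0,0.004,0,-4.06,-0.1,5.4,-0.2]
}}

```text
time: 18.0
tool_pos: [0.5496, 0.0653, 0.0596]
ee_rot: [3.141, -0.67, 0.144]
wrist_force: [0.8, 0.3, 1.5]
width: 0.0566
finger_force: 0.0
```

Run:
```python
from m import *
g=grasp_pose((.5617,.0665),8.2,.0705); print(delta(*g))
```

```text
([0.0001, -0.0065, 0.0007, -0.42, 0.05, 0.18], 'dist', 0.5, 'deg', 0.4)
```

Request:
{"api": "move_arm", "payload": {
  "deltas": [0,-0.003,0,-0.2,0,0.1,0.2,0,-0.003,0,-0.2,0,0.1,0.4,0,-0.003,0,-0.2,0,0.1,0.5]
}}

```text
time: 18.3
tool_pos: [0.5477, 0.0649, 0.0561]
ee_rot: [3.141, -0.664, 0.143]
wrist_force: [-0.1, -0.3, -0.8]
width: 0.0357
finger_force: 0.0
```

Run:
```python
from m import *
g=grasp_pose((.5617,.0665),8.2,.0705); print(delta(*g),robot.get_obs()['wrist_force'])
```

```text
([0.0001, -0.0012, 0.0, -0.05, 0.04, 0.03], 'dist', 0.1, 'deg', 0.1) [-0.14137551 -0.27930743 -0.83783119]
```

Request:
{"api": "move_arm", "payload": {
  "deltas": [0,0,0,0,0,0,1,0,0,0,0,0,0,1,0,0,0,0,0,0,1,0,0,0,0,0,0,1,0,0,0,0,0,0,1,0,0,0,0,0,0,1]
}}

```text
time: 18.9
tool_pos: [0.5477, 0.0649, 0.0559]
ee_rot: [3.141, -0.664, 0.143]
wrist_force: [-0.5, -1.9, 1.2]
width: 0.0137
finger_force: 30.0
```

Run:
```python
from m import *
o=robot.get_obs(); p=o['tool_pos']; R0=R.from_euler('xyz',o['ee_rot']); print(p,o['width'],o['finger_force'],o['wrist_force'],delta(*grasp_pose((.5617,.0665),8.2,.0705)))
f=lambda v:R0.inv().apply(np.array(v)*100).round(2).tolist()
# rigid transform stone->tool
S=R.from_euler('z',8.0,degrees=True); L=S.inv().apply(p-np.array([.5617,.0665,.02])); Q=(S.inv()*R0)
np.savez('grip.npz',L=L,Q=Q.as_matrix()); print('L',L)
for c in((.5617,.0665,.07),(.42,.0,.085),(.42,-.3115,.085)):
    T=R.from_euler('z',8.0 if c[1]>-.1 else YM,degrees=True)
    print(c,delta(np.array(c)+T.apply(L),(T*Q).as_matrix()))
```

```text
[0.54765371 0.06486819 0.05589343] 0.013668483614847512 29.996416568756104 [-0.5235703  -1.88883764  1.16148742] ([0.0002, -0.0009, 0.0003, -0.04, 0.04, 0.02], 'dist', 0.1, 'deg', 0.1)
L [-0.01413669  0.00033894  0.03589343]
(0.5617, 0.0665, 0.07) ([-0.0, 0.0, 0.0, 3.08, 0.0, -3.94], 'dist', 5.0, 'deg', 0.0)
(0.42, 0.0, 0.085) ([-0.0, 0.0, 0.0, -7.79, 4.56, -14.35], 'dist', 16.9, 'deg', 0.0)
(0.42, -0.3115, 0.085) ([-0.0656, -0.0, 0.0838, -11.28, 35.24, -17.07], 'dist', 40.8, 'deg', 6.1)
```

Request:
{"api": "move_arm", "payload": {
  "deltas": [0,0,0,0.6,0,-0.8,1,0,0,0,1.5,0,-2,1,0,0,0,2.4,0,-3.1,1,0,0,0,3,0,-3.9,1,0,0,0,1.5,0.6,-5.4,1,0,0,0,-1,1.7,-7.7,1,0,0,0,-4,3,-10.6,1,0,0,0,-6.6,4,-13.2,1]
}}

```text
time: 19.7
tool_pos: [0.4181, 0.0071, 0.1162]
ee_rot: [-3.141, -0.658, 0.146]
wrist_force: [-1.0, -2.0, -6.1]
width: 0.0141
finger_force: 30.0
```

```bash
cat >> m.py <<'E'
def todelta(c,yaw):
    d=np.load('grip.npz'); T=R.from_euler('z',yaw,degrees=True)
    return delta(np.array(c)+T.apply(d['L']),T.as_matrix()@d['Q'])
E
python3 - <<'E'
from m import *
print(todelta((.42,-.3115,.085),YM)); o=robot.get_obs(); print(o['joint_positions'],o['wrist_force'])
E
```

```text
([-0.0683, 0.0063, 0.0861, -4.35, 31.36, -3.98], 'dist', 31.9, 'deg', 6.3)
[-0.39401163 -0.73764262  2.28943102  0.37478554  1.03706665  0.93018474] [-1.0492266  -2.04575202 -6.1262274 ]
```

Request:
{"api": "move_arm", "payload": {
  "deltas": [0,0,0,0.3,2,0.2,1,-0.01,0,0.01,0,5,0,1,-0.03,0,0.03,-0.8,9,-0.7,1,-0.04,0,0.05,-1.6,13,-1.4,1,-0.06,0.003,0.07,-2.3,17,-2.1,1,-0.068,0.006,0.086,-2.9,21,-2.7,1,-0.068,0.006,0.086,-3.5,25,-3.2,1,-0.068,0.006,0.086,-4.0,28.5,-3.6,1]
}}

```text
time: 20.5
tool_pos: [0.4072, -0.2857, 0.1215]
ee_rot: [3.14, -0.667, 0.033]
wrist_force: [0.4, 0.6, -7.5]
width: 0.0139
finger_force: 30.0
```

Run:
```python
from m import *
print(todelta((.42,-.3115,.075),YM)); o=robot.get_obs(); print(o['joint_positions'],o['wrist_force'])
```

```text
([0.0036, -0.0026, -0.0034, -0.83, 2.59, 0.7], 'dist', 2.8, 'deg', 0.3)
[-1.15607239 -0.29558206  2.03907726  0.66286503  1.19892249  0.19702029] [ 0.42478298  0.55895067 -7.45992105]
```

Request:
{"api": "move_arm", "payload": {
  "deltas": [0.004,-0.003,-0.003,-0.4,1.3,0.4,1,0.004,-0.003,-0.003,-0.8,2.2,0.7,1,0.004,-0.003,-0.003,-0.8,2.6,0.7,1,0.004,-0.003,-0.003,-0.8,2.6,0.7,1,0.004,-0.003,-0.003,-0.8,2.6,0.7,1,0.004,-0.003,-0.003,-0.8,2.6,0.7,1]
}}

```text
time: 21.1
tool_pos: [0.4081, -0.3085, 0.1126]
ee_rot: [-3.141, -0.667, 0.039]
wrist_force: [0.5, 0.1, -7.3]
width: 0.0135
finger_force: 30.0
```

Run:
```python
from m import *
s=snap('scene'); i=s['image'][230:450,100:330,::-1]; cv2.imwrite('pics/m1.png',cv2.resize(i,None,fx=2.6,fy=2.6,interpolation=3))
s=snap('top'); P,h=stones(s,(0.3,.6,-.4,-.2)); x,y,z=P[...,0],P[...,1],P[...,2]
j=s['image'][180:270,400:520,::-1]; cv2.imwrite('pics/m1t.png',cv2.resize(j,None,fx=6,fy=6,interpolation=3))
m=(s['depth']>0)&(z>.085)&(z<.115)&(x>.36)&(x<.49)&(y>-.38)&(y<-.24)
k,l,st,c=cv2.connectedComponentsWithStats(m.astype(np.uint8)); i=1+st[1:,4].argmax(); q=P[l==i]
print('A',cv2.minAreaRect(q[:,:2].astype(np.float32)),st[i,4],q.min(0),q.max(0),np.median(q[:,2]))
print('plane',np.linalg.lstsq(np.c_[q[:,:2],np.ones(len(q))],q[:,2],rcond=None)[0])
m=(s['depth']>0)&(z>.05)&(z<.066)&(x>.5)&(x<.63)&(y>-.38)&(y<-.24)
print('bed',P[m].min(0),P[m].max(0))
for c in((.42,-.3115,.064),(.564,-.3115,.064)): print(todelta(c,YM))
```

```text
blue [474. 270.] 43 mean [ 0.3955 -0.3091  0.1394] top [ 0.3955 -0.3091  0.1394] min [ 0.382 -0.316  0.135] max [ 0.406 -0.303  0.145]
A ((0.4179876148700714, -0.27647536993026733), (0.10263300687074661, 0.043926943093538284), 6.257159233093262) 606 [ 0.36822677 -0.30367833  0.08550492] [ 0.47055979 -0.25412369  0.10924281] 0.10276562033216508
plane [-0.02532653 -0.10691526  0.08283324]
bed [ 0.51140638 -0.35320381  0.05016132] [ 0.6152117  -0.25834845  0.06592406]
([-0.0021, -0.0032, 0.0018, -0.97, 0.28, 0.86], 'dist', 1.3, 'deg', 0.2)
([-0.0021, -0.0032, 0.0018, 10.33, 0.84, 9.77], 'dist', 14.2, 'deg', 0.2)
```

View pics/m1.png

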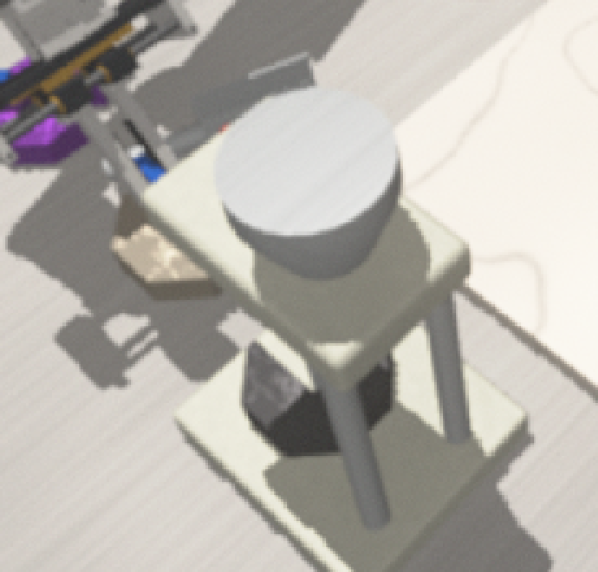

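View pics/m1t.png

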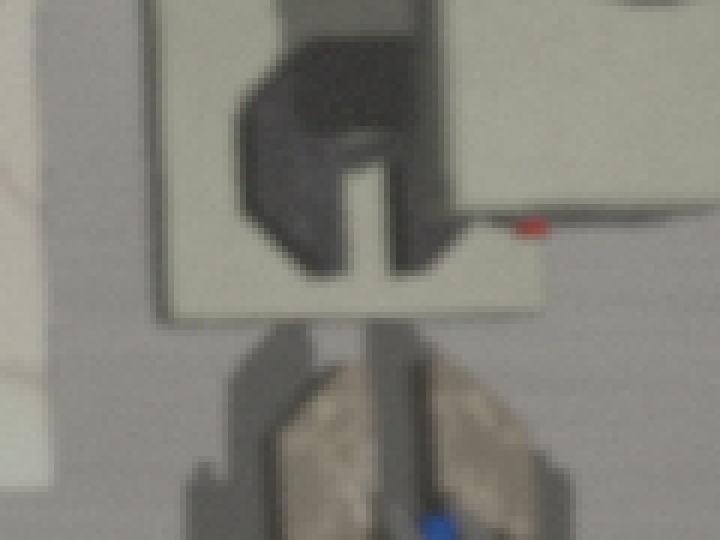

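Stone A is held in front of the mill, slot forward. In the top crop its slot (400,440) lines up with the bed slot (365,220), allowing for parallax. I'll check the tilt properly before inserting it.

Run:
```python
from m import *
s=np.load('top.npz'); s={k:s[k] for k in s}; P=cloud(s); x,y,z=P[...,0],P[...,1],P[...,2]
m=((s['depth']>0)&(z>.094)&(z<.113)&(x>.36)&(x<.475)&(y>-.38)&(y<-.24)).astype(np.uint8)
m=cv2.erode(m,np.ones((3,3)))>0; q=P[m]
w=np.ones(len(q),bool)
for _ in range(6):
    a=np.linalg.lstsq(np.c_[q[w,:2],np.ones(w.sum())],q[w,2],rcond=None)[0]; r=q[:,2]-np.c_[q[:,:2],np.ones(len(q))]@a; w=abs(r)<.004
print(a[:2],w.sum(),r[w].std(),'z at centre',a@[.42,-.3085,1])
# slot of stone: row profile of z in the image
for v in (242,246,250): print(v,[(u,round(float(y[v,u]),3),round(float(z[v,u]),3)) for u in range(446,494,3)])
print(robot.get_obs()['wrist_torque'])
```

```text
[-0.03631472 -0.00296503] 681 0.0017879816876364538 z at centre 0.10330364804140751
242 [(446, -0.286, 0.0), (449, -0.294, -0.0), (452, -0.302, 0.001), (455, -0.278, 0.101), (458, -0.286, 0.099), (461, -0.293, 0.101), (464, -0.335, -0.0), (467, -0.345, -0.004), (470, -0.32, 0.087), (473, -0.322, 0.104), (476, -0.33, 0.101), (479, -0.376, 0.001), (482, -0.384, 0.0), (485, -0.392, 0.002), (488, -0.4, 0.001), (491, -0.408, 0.002)]
246 [(446, -0.286, 0.001), (449, -0.294, -0.001), (452, -0.27, 0.102), (455, -0.278, 0.1), (458, -0.285, 0.103), (461, -0.293, 0.101), (464, -0.335, -0.001), (467, -0.344, -0.003), (470, -0.32, 0.088), (473, -0.321, 0.105), (476, -0.331, 0.101), (479, -0.337, 0.104), (482, -0.345, 0.102), (485, -0.393, -0.001), (488, -0.401, -0.001), (491, -0.407, 0.003)]
250 [(446, -0.263, 0.076), (449, -0.264, 0.099), (452, -0.27, 0.101), (455, -0.277, 0.103), (458, -0.284, 0.104), (461, -0.292, 0.103), (464, -0.333, 0.005), (467, -0.343, -0.0), (470, -0.32, 0.088), (473, -0.321, 0.105), (476, -0.329, 0.104), (479, -0.337, 0.102), (482, -0.347, 0.097), (485, -0.352, 0.103), (488, -0.401, -0.002), (491, -0.407, 0.003)]
[-0.09414786  1.31791963 -0.03904328]
```

Request:
{"api": "move_arm", "payload": {
  "deltas": [0,0.02,0,-0.4,0.28,0.3,1,0,0.02,0,-0.82,0.28,0.67,1,0,0.02,0,-0.82,0.28,0.67,1,0,0.02,0,0.31,0.34,1.56,1,0,0.02,0,1.44,0.39,2.45,1,0,0.02,0,2.57,0.45,3.34,1,0,0.02,0,3.7,0.5,4.23,1,0,0.02,0,3.7,0.5,4.23,1]
}}

```text
time: 22.0
tool_pos: [0.4646, -0.3116, 0.1026]
ee_rot: [-3.14, -0.688, 0.039]
wrist_force: [-0.1, 0.1, -6.4]
width: 0.0137
finger_force: 30.0
```

Run:
```python
from m import *
o=robot.get_obs(); print(o['joint_positions'],o['wrist_force'],o['tool_pos']); print(todelta((.564,-.3115,.0664),YM))
s=snap('top'); P=cloud(s); x,y,z=P[...,0],P[...,1],P[...,2]
m=((s['depth']>0)&(z>.08)&(z<.1)&(x>.41)&(x<.54)&(y>-.38)&(y<-.24)).astype(np.uint8)
m=cv2.erode(m,np.ones((3,3)))>0; q=P[m]; w=np.ones(len(q),bool)
for _ in range(6):
    a=np.linalg.lstsq(np.c_[q[w,:2],np.ones(w.sum())],q[w,2],rcond=None)[0]; r=q[:,2]-np.c_[q[:,:2],np.ones(len(q))]@a; w=abs(r)<.004
print(a[:2],w.sum(),'z at centre',a@[.48,-.3115,1],'x front',q[:,0].max())
```

```text
[-1.06565421 -0.13353438  1.96074307  0.69933901  1.08121851  0.19912708] [-0.1266795   0.09802129 -6.42893268] [ 0.46464227 -0.31164872  0.10255534]
([-0.0036, -0.0239, 0.0019, 6.56, 0.34, 5.43], 'dist', 8.5, 'deg', 1.4)
[-0.0217547   0.00049016] 680 z at centre 0.0932476400975536 x front 0.5264023986611512
```

Request:
{"api": "move_arm", "payload": {
  "deltas": [0,0.005,0,1.1,0.06,0.92,1,0,0.01,0,2.2,0.12,1.83,1,0,0.01,0,3.3,0.17,2.75,1,0,0.01,0,4.4,0.23,3.66,1,0,0.01,0,5.3,0.28,4.4,1,0,0.01,0,6.1,0.31,5.05,1,0,0.01,0,6.62,0.34,5.48,1,0,0.01,0,6.62,0.34,5.48,1]
}}

```text
time: 22.85
tool_pos: [0.5501, -0.3121, 0.1016]
ee_rot: [-3.14, -0.697, 0.039]
wrist_force: [-0.1, 0.3, -6.6]
width: 0.0138
finger_force: 30.0
```

Request:
{"api": "move_arm", "payload": {
  "deltas": [0,0,0,0,0,0,1]
}}

```text
time: 22.95
tool_pos: [0.5492, -0.3122, 0.1013]
ee_rot: [-3.14, -0.696, 0.038]
wrist_force: [-0.2, 0.3, -5.8]
width: 0.0137
finger_force: 30.0
```

Run:
```python
from m import *
o=robot.get_obs(); print(o['wrist_force'],o['tool_pos'],o['joint_positions']); print(todelta((.564,-.3115,.058),YM))
s=snap('scene'); i=s['image'][300:420,150:310,::-1]; cv2.imwrite('pics/m2.png',cv2.resize(i,None,fx=4.5,fy=4.5,interpolation=3))
```

```text
[-0.20278137  0.30618927 -5.83838637] [ 0.54917311 -0.3121613   0.1013488 ] [-0.90480846 -0.00289721  1.8456753   0.6838755   0.96693725  0.32385428]
([-0.0027, -0.0324, 0.0006, -0.42, -0.05, 0.62], 'dist', 0.8, 'deg', 1.9)
```

View pics/m2.png

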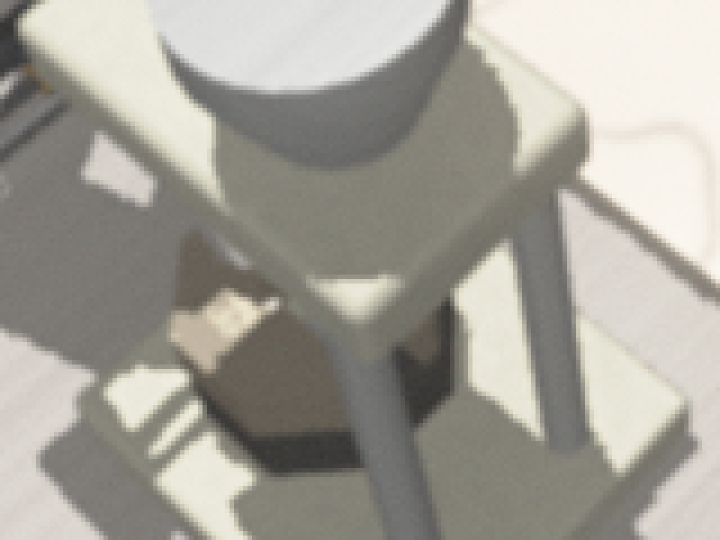

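A is over the bed stone, matching its outline (~(310,400) in the crop). Lowering it.

Request:
{"api": "move_arm", "payload": {
  "deltas": [0,0,0,0,0,0.2,1,0,0,0,-0.1,0,0.35,1,0,0,0,-0.2,0,0.42,1,0,0,0,-0.24,0,0.47,1,0,0,0,-0.24,0,0.47,1]
}}

```text
time: 23.5
tool_pos: [0.5503, -0.3123, 0.0964]
ee_rot: [-3.14, -0.697, 0.037]
wrist_force: [-0.3, 0.4, -7.3]
width: 0.0141
finger_force: 30.0
```

Request:
{"api": "move_arm", "payload": {
  "deltas": [0,0,0,-0.04,0,0.05,1,0,0,0,-0.06,0,0.08,1,0,0,0,-0.06,0,0.08,1]
}}

```text
time: 23.8
tool_pos: [0.5507, -0.3125, 0.0961]
ee_rot: [-3.141, -0.698, 0.038]
wrist_force: [-2.1, 0.6, -5.0]
width: 0.0136
finger_force: 30.0
```

Request:
{"api": "move_arm", "payload": {
  "deltas": [0,0.005,0,-0.06,0,0.08,1,0,0.01,0,-0.09,0,0.12,1,0,0.01,0,-0.09,0,0.12,1]
}}

```text
time: 24.1
tool_pos: [0.551, -0.3128, 0.0954]
ee_rot: [3.142, -0.709, 0.038]
wrist_force: [-4.4, 0.6, -1.3]
width: 0.0138
finger_force: 30.0
```

Run:
```python
from m import *
o=robot.get_obs(); print(o['wrist_force'],o['wrist_torque'],o['tool_pos'])
s=snap('top'); P,h=stones(s,(0.45,.6,-.36,-.25)); x,y,z=P[...,0],P[...,1],P[...,2]
m=((s['depth']>0)&(z>.078)&(z<.095)&(x>.49)&(x<.64)&(y>-.38)&(y<-.24)).astype(np.uint8)
k,l,st,c=cv2.connectedComponentsWithStats(m); i=1+st[1:,4].argmax(); q=P[l==i]; print('lo',q.min(0),'hi',q.max(0))
q=P[cv2.erode(m,np.ones((3,3)))>0]; w=np.ones(len(q),bool)
for _ in range(6):
    a=np.linalg.lstsq(np.c_[q[w,:2],np.ones(w.sum())],q[w,2],rcond=None)[0]; r=q[:,2]-np.c_[q[:,:2],np.ones(len(q))]@a; w=abs(r)<.004
print(a[:2],w.sum(),'z at centre',a@[.564,-.3115,1])
```

```text
[-4.42750386  0.60519011 -1.32582887] [0.15485375 1.23941367 0.26391507] [ 0.55098874 -0.31275088  0.09543186]
lo [ 0.511397   -0.30917849  0.07805651] hi [ 0.61521286 -0.25897033  0.09320648]
[0.00204044 0.02115386] 380 z at centre 0.08602557542674247
```

It's flat (top 0.086 m) and its outline matches the bed's. Releasing and backing out.

Request:
{"api": "move_arm", "payload": {
  "deltas": [0,0,0,-0.04,0,0,1,0,0,0,-0.04,0,0,0.6,0,0,0,-0.04,0,0,0,0,0,0,-0.04,0,0,-0.2,0,0,0,-0.04,0,0,-0.2,0,0,0,-0.04,0,0,-0.2,0,0,0,-0.04,0,-2,-0.2,0,0,0,-0.04,0,-5,-0.2]
}}

```text
time: 24.95
tool_pos: [0.5173, -0.3123, 0.1301]
ee_rot: [-3.136, -0.705, 0.036]
wrist_force: [-0.2, -0.3, -0.0]
width: 0.0561
finger_force: 0.0
```

Request:
{"api": "move_arm", "payload": {
  "deltas": [0,0,0,-1,0,-4,-0.2,0,0,0,-2,0,-8,-0.2,0,0,0,-2,0,-11,-0.2,0,0,0,-2,0,-11,-0.2,0,0,0,-2,0,-11,-0.2,0,0,0,-2,0,-11,-0.2]
}}

```text
time: 25.55
tool_pos: [0.4315, -0.3162, 0.2006]
ee_rot: [-3.137, -0.706, 0.036]
wrist_force: [0.2, 0.1, 0.4]
width: 0.0566
finger_force: 0.0
```

Run:
```python
from m import *
o=robot.get_obs(); print(o['wrist_force'],o['tool_pos'],o['qvel'].round(3),o['joint_positions'])
s=snap('top'); P,h=stones(s); x,y,z=P[...,0],P[...,1],P[...,2]
m=((s['depth']>0)&(z>.078)&(z<.095)&(x>.49)&(x<.64)&(y>-.38)&(y<-.24)).astype(np.uint8)
q=P[cv2.erode(m,np.ones((3,3)))>0]; w=np.ones(len(q),bool)
for _ in range(6):
    a=np.linalg.lstsq(np.c_[q[w,:2],np.ones(w.sum())],q[w,2],rcond=None)[0]; r=q[:,2]-np.c_[q[:,:2],np.ones(len(q))]@a; w=abs(r)<.004
print(a[:2],w.sum(),'z at centre',a@[.564,-.3115,1]); q=P[m>0]; print(q.min(0),q.max(0))
i=s['image'][60:320,160:540,::-1]; cv2.imwrite('pics/end.png',cv2.resize(i,None,fx=2.1,fy=2.1,interpolation=3))
```

```text
[0.18358215 0.07694651 0.3573034 ] [ 0.43151723 -0.3162159   0.20064234] [ 0.008  0.013  0.005  0.002  0.003 -0.001] [-1.15888194 -0.25936147  1.86716743  0.67783509  1.30599535  0.26740083]
blue [309. 112.] 106 mean [0.7683 0.0863 0.1704] top [0.7683 0.0863 0.1704] min [0.755 0.073 0.165] max [0.781 0.099 0.175]
blue [219. 226.] 55 mean [0.5025 0.318  0.0671] top [0.5025 0.318  0.0671] min [0.487 0.311 0.062] max [0.519 0.325 0.071]
[ 0.00385534 -0.01781686] 427 z at centre 0.08695663861590773
[ 0.51117889 -0.35023895  0.07817443] [ 0.61518473 -0.25915083  0.09493424]
```

View pics/end.png

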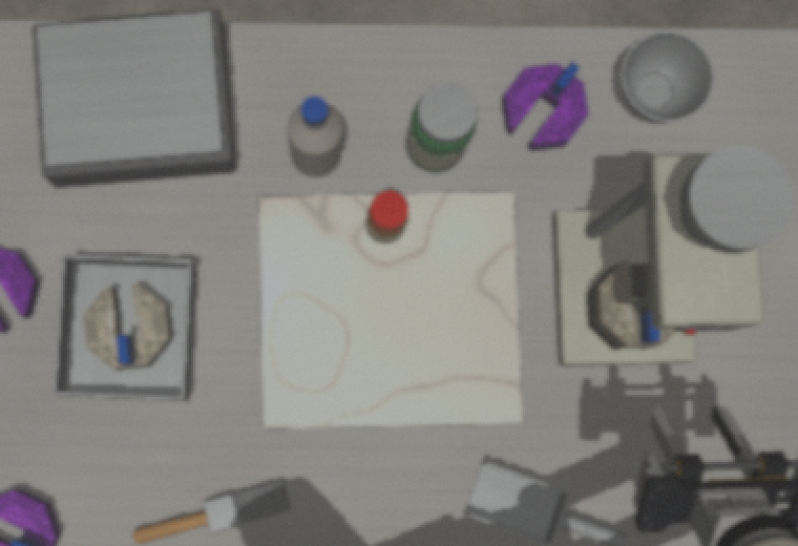

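The picture shows B flat in the pan (127,325) and A on the mill (630,310) with its handle at (650,327). Everything else is in place and the robot is clear.

```bash
python3 -c "
from bench import robot
print(robot.close_job())"
```

```text
the job is handed in; nothing more can be done
None
```

I slid both stones about 7 cm on the slab, then set the worn one (about 2–3 N drag) flat in the pan and the rough one (about 16 N) on the mill's stem, slot opposite the bed's; handed in at about 26 s of the 72 s allowed.

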